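Unclip the yellow roller pole for an order

ROBOT

A 6-joint arm with a two-finger parallel gripper is mounted at the origin on the work surface. World frame = base frame: x ahead of the robot, y to its left, z up, the work surface at z = 0. Lengths are in m, angles in rad, forces in N, time in s.
With the tool pointing down it reaches from about 0.25 to 0.8 m from the base axis. Payload 3.9 kg.
Tool frame: the origin (TCP) lies at the very end of the fingers, on their centre line; the grasp point (between the pads) lies 19 mm behind it; z points along the fingers, y is the line along which they close (so a half turn about z gives the same grasp; the last joint's range is limited). The gripper opens to 85 mm and grips with 20 to 120 N. Pads are 22 mm wide; open, the fingers measure 114 mm over their backs; the gripper's body (76 mm by 85 mm) begins 54 mm behind the grasp point. The pads swing forward as they close: fully open they stand 13 mm farther back than shut.
Start: joints at [1.255, 0.26, -0.138, 1.173, 0, 1.571], TCP at [0.163, 0.499, 0.231] pointing down, gripper open.
Joint ranges: [-2.78, 2.78], [-0.83, 1.72], [-1.28, 1.37], [-1.9, 2.12], [-1.57, 1.48], [-3.14, 3.14]. Speed limits (rad/s): [2.57, 2.57, 3.14, 3.14, 3.14, 3.14].

INTERFACE

Orientations are given as a unit quaternion [x, y, z, w].
In Python, from cell import read_state, camera, get_calibration, job_done gives the robot as it stands.
- The arm moves only by the tool servo_tool, never from a script. Its argument "series" is a list that holds one entry, the list of rows, each a list of 7 numbers: the opening, from 0 (shut) to 1 (fully open), then the shift along the tool's x, y, z in m, then the turn, a rotation vector about the tool's x, y, z in degrees. In form: [[[gripper, dx, dy, dz, wx, wy, wz], ...]]. A call has 1 to 12 rows; each row shifts and turns the commanded pose from where the row before left it, along the tool's axes as they then stand; what a row does not reach is not made up. A row lasts 1/8 s, in which the tool goes at most 62.5 mm and 10.7 degrees, less where a joint would pass 70% of its speed; a pose out of reach is approached as far as the arm can. A call is refused whole if a number of a shift passes 0.0625 or a number of a turn 10.7, either way. A call with a gripper value outside its range is refused whole. The fingers move at their own pace and stop on an object; "grip_force" is the grip in N (left out, the last holds). Time passes only in rows, so rows that do not move let the fingers close. It gives the time, the measured TCP pose, the force, the opening and the grip force at its end, in the units of the state.
- read_state(): the state, without advancing time (a new reading comes with each control period).
- camera(name): name is "scene" or "top" or "wrist"; returns the picture (420x560x3 uint8, red, green, blue); there is no depth.
- get_calibration(name): a dict with "intrinsics" (3x3 intrinsics, pixels), "pose" (4x4, takes a point from camera to world coordinates). Camera axes: x right, y up, looking along -z (the intrinsics and any distortion apply to the point x, -y, -z); pixel columns grow to the right and rows downward; lengths in m; the calibration is good to about 2 mm. A picture is of the moment at which its call begins: read the wrist's pose just before it. get_calibration takes no time and is no camera call; for the wrist camera it gives the pose at the moment of the call.
- job_done(): hands the job in; it is judged then, once.
The state is a dict: "time_s": time; "q": joint angles; "qvel": joint speeds; "joint_efforts": joint torques, N m; "tool_pos": TCP position; "ee_rot": TCP orientation; "contact_force": force on the tool from outside, world axes, zero at the start; "ft_torque": the same for the moment, N m; "finger_gap": opening from 0.0 (shut) to 1.0 (fully open); "grip_force": force on a finger pad.
Only numpy, scipy, OpenCV 4.12 (cv2) and the standard library are available. Lean on these libraries where they do the work, as an engineer would, in place of code of your own. Each camera call takes 0.05 s, during which the arm holds its last target. There are 200 camera calls.

TASK

Take the yellow roller pole for this order: grip it, snap it straight forward out of its two spring clips, and set it down lying flat inside the open carton, lowering it to the carton floor before you let go. Leave the black pole in its clips.

Things in the scene. Friction and masses are not known exactly. Their poses are not given: they have to be found in the camera images.
- yellow_pole: Pole to take: straight round yellow bar, 22 mm diameter, 240 mm long, plus an aluminium stub 22 mm long on its +y end; 0.1 to 0.15 kg. Origin mid-bar on its axis, y along it. Starts level in either bay of the rack, axis 100 mm above the bench; its middle 140 mm is free all round. It comes out after a straight 28 mm pull along the rack's -x, peak 10 to 20 N; not upward.
- black_pole: Pole to leave: same shape and size but black, snapped into the rack's other bay. Origin mid-bar, y along the bar.
- rack: Fixed rack, 580 mm along y. Origin on the bench below the clip centre line (100 mm up); clips open to its -x, towards the robot. Bays at y = -145 and +145 mm; each has two sprung steel C-clips 80 mm either side of its centre, on blue posts behind them (x 12 to 40 mm, 116 mm high). Plywood base x -20 to 130 mm, 18 mm thick; orange beam behind, 48 mm high, x 34 to 56 mm.
- carton: Fixed open-topped cardboard carton tray standing between the rack and the robot, outside 155 mm (x) by 360 mm (y) by 50 mm high, walls and floor 5 mm thick. Origin at the centre of its underside on the work surface, z up, y along its long side.

How it is judged:
By the outcome, as a careful person would: the job done as asked, in the order asked, and still so for the second after the job is handed in, with the robot touching nothing.
It also fails if it takes over 38 s, if anything falls off the work surface, if the arm or the gripper's body presses on something with over 40 N, if the wrist force passes 120 N, or if a joint passes its speed limit or range.

## Working session

There is one attempt and no reset: what is moved stays moved. The work goes in short steps, Python scripts to look and compute and a tool call to move; the robot and the scene stay as the last step left them, time stands still between calls to the robot, and variables do not carry over. Pictures are saved under pics/ and viewed, at most 10 in all, crops included, and the job is handed in when it is done.

Besides the shell and the picture viewer there is one more tool, called after ">>>" in YAML: its name, and indented under it one key for each argument. servo_tool: Moves the arm, as the interface text tells. Its arguments: {"type":"object","properties":{"series":{"type":"array"},"grip_force":{"type":"number"}},"required":["series"]}

```bash
mkdir -p pics; ls
python3 - <<'E'
from cell import *
import cv2, numpy as np
np.set_printoptions(precision=4,suppress=True)
for n in ("scene","top"):
    cv2.imwrite(f"pics/{n}0.png",camera(n)[:,:,::-1]); c=get_calibration(n); print(n,c)
s=read_state();print(s)
E
```

```text
pics
scene {'intrinsics': array([[424.4011,   0.    , 276.922 ],
       [  0.    , 424.4011, 215.962 ],
       [  0.    ,   0.    ,   1.    ]]), 'pose': array([[ 0.2851, -0.5806,  0.7626,  1.0532],
       [ 0.9585,  0.1757, -0.2245, -0.1328],
       [-0.0037,  0.795 ,  0.6066,  0.5069],
       [ 0.    ,  0.    ,  0.    ,  1.    ]])}
top {'intrinsics': array([[409.7064,   0.    , 279.5113],
       [  0.    , 409.7064, 210.3556],
       [  0.    ,   0.    ,   1.    ]]), 'pose': array([[ 0.0032,  0.9979, -0.0651,  0.5009],
       [-0.9993,  0.0008, -0.0375, -0.0036],
       [-0.0373,  0.0652,  0.9972,  0.7392],
       [ 0.    ,  0.    ,  0.    ,  1.    ]])}
{'time_s': 0.1, 'q': array([ 1.255 ,  0.2606, -0.1393,  1.1727,  0.    ,  1.5708]), 'qvel': array([ 0.0006,  0.0004,  0.0041,  0.0009, -0.0009, -0.0008]), 'joint_efforts': array([ -0.0009, -40.6507,  25.4528,   0.01  ,  -0.0001,   0.    ]), 'tool_pos': array([0.1629, 0.4984, 0.2305]), 'ee_rot': array([ 0.1572,  0.9876, -0.0009, -0.0001]), 'contact_force': array([ 0.3256, -0.9266, -0.4068]), 'ft_torque': array([-0.0129,  0.0114, -0.0031]), 'grip_force': 0.0, 'finger_gap': 1.0011582211548793}
```

View pics/scene0.png

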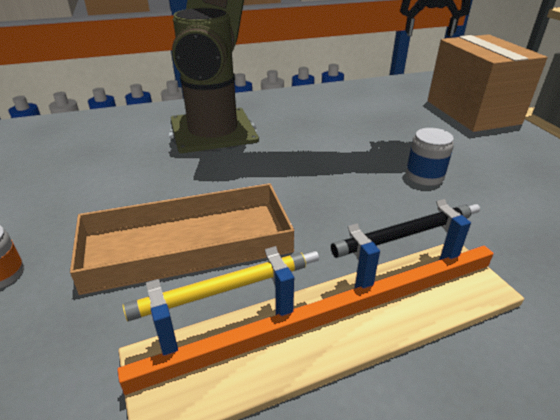

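View pics/top0.png

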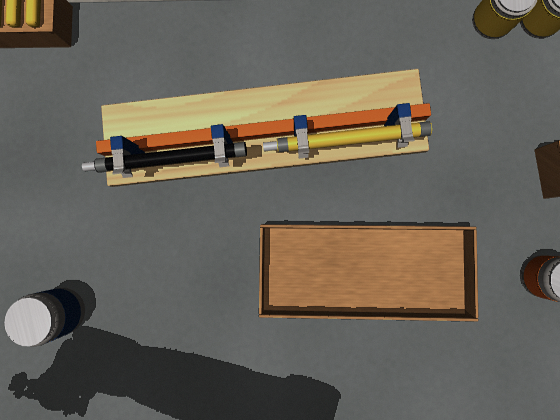

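The top view shows the yellow pole in the right-hand (−y) bay, running from about (277,145) to (432,128) with its stub tip at (263,146). The black pole is on the left. The carton rim spans about (260,225) to (478,320). The scene view agrees: yellow pole from (125,311) to (318,256).

```bash
cat > h.py <<'E'
import cv2, numpy as np
from cell import *
np.set_printoptions(precision=4,suppress=True)
def ray(n,uv,cal=None):
    c=cal or get_calibration(n);K,P=c["intrinsics"],c["pose"]
    d=np.linalg.inv(K)@[uv[0],uv[1],1]; d=P[:3,:3]@[d[0],-d[1],-d[2]]
    return P[:3,3],d
def plane(n,uv,z,cal=None):
    o,d=ray(n,uv,cal);return o+d*(z-o[2])/d[2]
def tri(r1,r2):
    A=np.stack([r1[1],-r2[1]],1);t=np.linalg.lstsq(A,r2[0]-r1[0],rcond=None)[0]
    a=r1[0]+t[0]*r1[1];b=r2[0]+t[1]*r2[1];return (a+b)/2,np.linalg.norm(a-b)
def yellow(img,box):
    h=cv2.cvtColor(img,cv2.COLOR_RGB2HSV);m=cv2.inRange(h,(22,170,70),(34,255,255))
    k=np.zeros_like(m);x0,y0,x1,y1=box;k[y0:y1,x0:x1]=m[y0:y1,x0:x1];return k
def ends(m):
    p=np.argwhere(m)[:,::-1].astype(float);vx,vy,x,y=cv2.fitLine(p.astype(np.float32),cv2.DIST_HUBER,0,.01,.01).ravel()
    t=(p-[x,y])@[vx,vy];e=[np.array([x+vx*s,y+vy*s]) for s in (t.min(),t.max())];return sorted(e,key=lambda a:a[0])
E
python3 - <<'E'
from h import *
t=cv2.imread("pics/top0.png")[:,:,::-1].copy();s=cv2.imread("pics/scene0.png")[:,:,::-1].copy()
mt=yellow(t,(250,110,445,160));ms=yellow(s,(110,240,330,330))
et,es=ends(mt),ends(ms);print("px",et,es)
P=[plane("top",e,.1) for e in et];print("z=.1",P, np.linalg.norm(P[0]-P[1]))
# scene: left end = -y
for a,b in ((et[0],es[1]),(et[1],es[0])):print(tri(ray("top",a),ray("scene",b)))
for uv in ((263,146.5),(277,145),(432,128.5),(303,150),(406,140)):print(uv,plane("top",uv,.1))
h=cv2.cvtColor(t,cv2.COLOR_RGB2HSV)
m=cv2.inRange(h,(5,60,30),(20,255,255));m[:205]=0;m[:,:240]=0;m[:,500:]=0
c=max(cv2.findContours(m,0,2)[0],key=cv2.contourArea);r=cv2.boxPoints(cv2.minAreaRect(c));print(r)
q=np.array([plane("top",u,.05) for u in r]);print(q,q.mean(0),[np.linalg.norm(q[i]-q[i-1]) for i in range(4)])
o=cv2.inRange(h,(3,180,120),(14,255,255));o[170:]=0;o[:85]=0;o[:,:90]=0;o[:,440:]=0
e=ends(o);Q=[plane("top",u,.048) for u in e];print("beam",Q,np.degrees(np.arctan2(-(Q[0]-Q[1])[0],(Q[0]-Q[1])[1])))
d=P[0]-P[1];print("yaw pole",np.degrees(np.arctan2(-d[0],d[1])))
E
```

```text
px [array([288.5249, 145.4406]), array([430.6038, 128.6478])] [array([138.8073, 307.9557]), array([292.8591, 262.5223])]
z=.1 [array([0.6454, 0.0065, 0.1   ]), array([ 0.6708, -0.2156,  0.1   ])] 0.22350592083069443
(array([0.6465, 0.008 , 0.0971]), np.float64(0.0031245511944264564))
(array([ 0.6706, -0.2062,  0.1026]), np.float64(0.01628602386213396))
(263, 146.5) [0.6439 0.0469 0.1   ]
(277, 145) [0.6462 0.0247 0.1   ]
(432, 128.5) [ 0.671  -0.2177  0.1   ]
(303, 150) [ 0.638  -0.0163  0.1   ]
(406, 140) [ 0.653  -0.1772  0.1   ]
[[258.0818 317.6782]
 [259.5419 222.7776]
 [479.4437 226.1607]
 [477.9836 321.0613]]
[[ 0.3671  0.0574  0.05  ]
 [ 0.5248  0.0559  0.05  ]
 [ 0.5199 -0.3084  0.05  ]
 [ 0.3654 -0.3018  0.05  ]] [ 0.4443 -0.1242  0.05  ] [np.float64(0.35912250693612724), np.float64(0.15773772267421135), np.float64(0.3644030538963029), np.float64(0.15466314005947934)]
beam [array([0.6578, 0.342 , 0.048 ]), array([ 0.7187, -0.2323,  0.048 ])] 6.049811777361058
yaw pole 6.530449574072085
```

>>> servo_tool:
  series:
    - [[1,0,0,0,0,0,9.4],[1,0,0,0,0,0,9.4],[1,0,0,0,0,0,9.4],[1,0,0,0,0,0,9.4],[1,0,0,0,0,0,9.4],[1,0,0,0,0,0,9.4],[1,0,0,0,0,0,9.4],[1,0,0,0,0,0,0]]
  grip_force: 70

```text
time_s: 1.1
tool_pos: [0.1629, 0.4987, 0.2309]
ee_rot: [0.668, 0.744, -0.0, 0.0]
contact_force: [0.3, 0.4, 0.2]
finger_gap: 0.997
grip_force: 0.0
```

>>> servo_tool:
  series:
    - [[1,-0.045,0.03,0,0,0,0],[1,-0.045,0.03,0,0,0,0],[1,-0.045,0.03,0,0,0,0],[1,-0.045,0.03,0,0,0,0],[1,-0.045,0.03,0,0,0,0],[1,-0.045,0.03,0,0,0,0],[1,-0.045,0.03,0,0,0,0],[1,-0.045,0.03,0,0,0,0],[1,-0.045,0.03,0,0,0,0],[1,-0.045,0.03,0,0,0,0],[1,-0.045,0.03,0,0,0,0],[1,-0.045,0.03,0,0,0,0]]

```text
time_s: 2.6
tool_pos: [0.5794, -0.0011, 0.2311]
ee_rot: [0.667, 0.745, 0.0, -0.0]
contact_force: [1.2, 0.6, -0.2]
finger_gap: 1.001
grip_force: 0.0
```

>>> servo_tool:
  series:
    - [[1,-0.034,0.0225,0,0,0,0],[1,-0.034,0.0225,0,0,0,0],[1,-0.034,0.0225,0,0,0,0],[1,0,0,0,0,0,0],[1,0,0,0,0,0,0]]

```text
time_s: 3.22
tool_pos: [0.6558, -0.0936, 0.2307]
ee_rot: [0.668, 0.744, -0.0, -0.001]
contact_force: [-0.3, 0.1, -1.0]
finger_gap: 1.001
grip_force: 0.0
```

Run:
```python
from h import *
s=read_state();print(s["tool_pos"],s["ee_rot"],s["contact_force"])
cal=get_calibration("wrist");w=camera("wrist");cv2.imwrite("pics/w1.png",w[:,:,::-1])
m=yellow(w,(0,0,560,420));e=ends(m);print(m.sum()//255,e)
P=[plane("wrist",u,.1,cal) for u in e];d=P[1]-P[0];print(P,np.degrees(np.arctan2(d[0],d[1])),cal["pose"])
```

```text
[ 0.6558 -0.0936  0.2307] [ 0.6679  0.7442 -0.0003 -0.0008] [-0.2968  0.0623 -0.9832]
5967 [array([285.7147, 327.0236]), array([287.1685,  36.9357])]
[array([ 0.6718, -0.204 ,  0.1   ]), array([0.647 , 0.0255, 0.1   ])] -6.168252632734572 [[ 0.9941 -0.1026 -0.0339  0.6473]
 [ 0.108   0.9413  0.3199 -0.0105]
 [-0.0009 -0.3217  0.9468  0.3738]
 [ 0.      0.      0.      1.    ]]
```

View pics/w1.png

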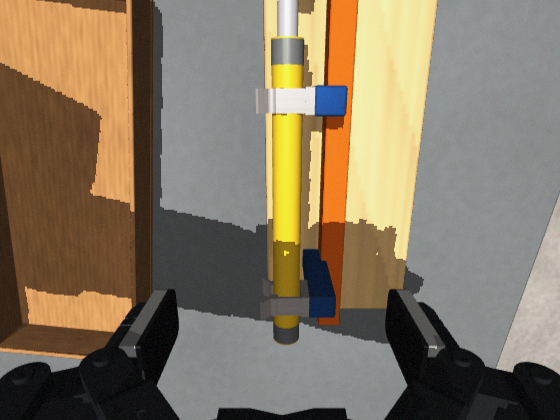

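The wrist view shows the pole vertical at column 286, between the clips at rows 100 and 298, and midway between the fingers. It's about 3 mm off centre, so I'll correct that and descend.

>>> servo_tool:
  series:
    - [[1,-0.001,0.003,0.035,0,0,0],[1,0,0,0.035,0,0,0],[1,0,0,0.035,0,0,0],[1,0,0,0.025,0,0,0],[1,0,0,0.01,0,0,0],[1,0,0,0,0,0,0],[1,0,0,0,0,0,0]]

```text
time_s: 4.15
tool_pos: [0.6604, -0.0944, 0.0929]
ee_rot: [0.668, 0.744, 0.001, 0.001]
contact_force: [0.0, 0.0, 0.5]
finger_gap: 1.001
grip_force: 0.0
```

>>> servo_tool:
  series:
    - [[0.5,0,0,0,0,0,0],[0.4,0,0,0,0,0,0],[0.3,0,0,0,0,0,0],[0,0,0,0,0,0,0],[0,0,0,0,0,0,0],[0,0,0,0,0,0,0],[0,0,0,0,0,0,0],[0,0,0,0,0,0,0]]

```text
time_s: 5.15
tool_pos: [0.6596, -0.0946, 0.0915]
ee_rot: [0.668, 0.744, 0.0, 0.0]
contact_force: [-0.6, -0.1, 3.3]
finger_gap: 0.232
grip_force: 68.4
```

>>> servo_tool:
  series:
    - [[0,0,-0.005,0,0,0,0],[0,0,-0.005,0,0,0,0],[0,0,-0.005,0,0,0,0],[0,0,-0.005,0,0,0,0],[0,0,-0.005,0,0,0,0],[0,0,-0.005,0,0,0,0],[0,0,-0.005,0,0,0,0],[0,0,-0.005,0,0,0,0],[0,0,-0.005,0,0,0,0],[0,0,-0.005,0,0,0,0],[0,0,0,0,0,0,0]]

```text
time_s: 6.52
tool_pos: [0.6093, -0.0999, 0.0913]
ee_rot: [0.668, 0.744, -0.0, -0.0]
contact_force: [-1.0, -0.3, -1.8]
finger_gap: 0.224
grip_force: 68.9
```

Run:
```python
from h import *
s=read_state();print(s["tool_pos"],s["contact_force"],s["ft_torque"],s["grip_force"],s["finger_gap"])
a=camera("scene")[180:400,60:520];w=camera("wrist");t=camera("top")
w=cv2.resize(w,None,fx=220/420,fy=220/420)
cv2.imwrite("pics/c2.png",np.hstack([a,w])[:,:,::-1])
e=ends(yellow(t,(200,100,520,230)));print(e,[plane("top",u,.1) for u in e])
```

```text
[ 0.6093 -0.0999  0.0913] [-0.9536 -0.3466 -1.8191] [-0.0598 -0.0165 -0.0386] 68.87858033180237 0.22421123191497688
[array([291.7346, 178.4121]), array([349.9644, 172.6412])] [array([0.5929, 0.0014, 0.1   ]), array([ 0.6018, -0.0897,  0.1   ])]
```

View pics/c2.png

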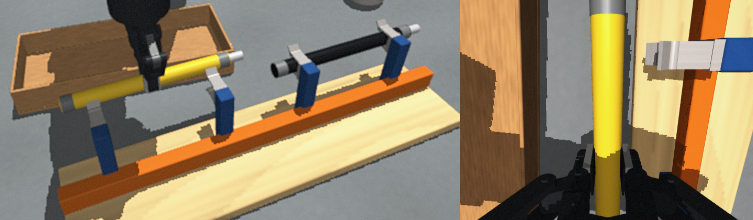

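The pole is out of both clips and held straight in the jaws; the wrist view shows it at column ~607 of the crop, clear of the clip. The black pole is untouched in its clips. Next I'll move over the carton and align the pole with it.

>>> servo_tool:
  series:
    - [[0,0,-0.01,-0.02,0,0,0],[0,-0.003,-0.032,0,0,0,0],[0,-0.003,-0.032,0,0,0,0],[0,-0.003,-0.032,0,0,0,0],[0,-0.004,-0.032,0,0,0,0],[0,-0.004,-0.03,0,0,0,0],[0,0,0,0,0,0,3.4],[0,0,0,0,0,0,3.4],[0,0,0,0,0,0,0],[0,0,0,0,0,0,0]]

```text
time_s: 7.92
tool_pos: [0.4447, -0.1347, 0.112]
ee_rot: [0.711, 0.703, 0.0, 0.0]
contact_force: [-0.3, 0.1, -1.6]
finger_gap: 0.228
grip_force: 69.0
```

Run:
```python
from h import *
s=read_state();print(s["tool_pos"],s["ee_rot"],s["contact_force"],s["ft_torque"])
z=s["tool_pos"][2]+.009
cw=get_calibration("wrist");w=camera("wrist");t=camera("top");a=camera("scene")
cv2.imwrite("pics/c3.png",np.hstack([cv2.resize(i,(400,300)) for i in (t,a)])[:,:,::-1]);cv2.imwrite("pics/w3.png",w[:,:,::-1])
ew=ends(yellow(w,(200,0,400,420)));print("w",ew,[plane("wrist",u,z,cw) for u in ew])
```

```text
[ 0.4447 -0.1347  0.112 ] [0.7111 0.7031 0.0002 0.0005] [-0.3382  0.1327 -1.6289] [ 0.0253 -0.0346 -0.0174]
w [array([280.5347, 414.0308]), array([283.9202,  25.9033])] [array([ 0.4439, -0.195 ,  0.121 ]), array([ 0.447 , -0.0303,  0.121 ])]
```

View pics/c3.png

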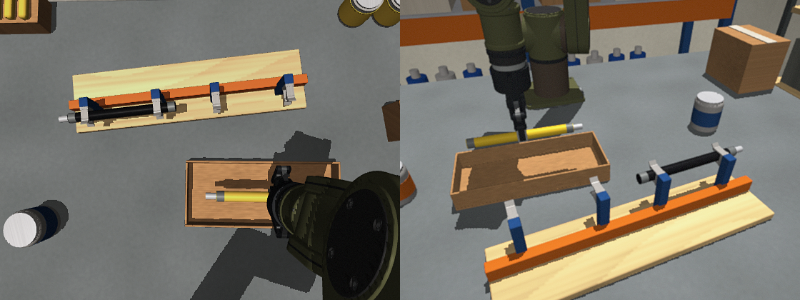

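View pics/w3.png

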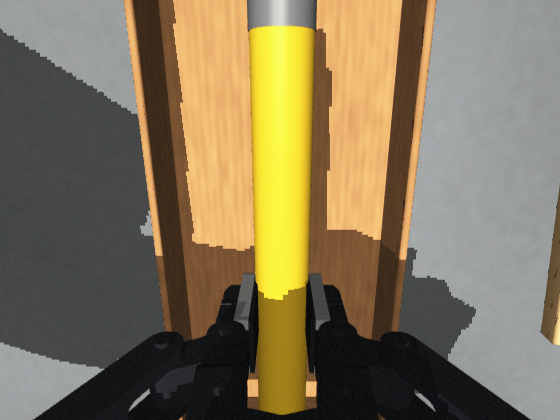

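The top and scene views show the pole over the carton. In the wrist view it runs down the carton's centre at column ~282, with the walls at about 150 and 420. I'll lower it now.

>>> servo_tool:
  series:
    - [[0,0,0,0.03,0,0,0],[0,0,0,0.03,0,0,0],[0,0,0,0.02,0,0,0],[0,0,0,0.012,0,0,0],[0,0,0,0.006,0,0,0],[0,0,0,0,0,0,0],[0,0,0,0,0,0,0],[0,0,0,0,0,0,0]]

```text
time_s: 9.07
tool_pos: [0.4451, -0.1348, 0.0139]
ee_rot: [0.711, 0.703, 0.0, 0.001]
contact_force: [-0.2, 0.1, -1.7]
finger_gap: 0.226
grip_force: 69.0
```

>>> servo_tool:
  series:
    - [[0,0,0,0.002,0,0,0],[0,0,0,0.002,0,0,0],[0,0,0,0,0,0,0]]

```text
time_s: 9.45
tool_pos: [0.4443, -0.1346, 0.0091]
ee_rot: [0.711, 0.703, -0.0, -0.0]
contact_force: [-0.2, -0.5, -1.7]
finger_gap: 0.225
grip_force: 69.0
```

>>> servo_tool:
  series:
    - [[0,0,0,0.001,0,0,0],[0,0,0,0,0,0,0],[0,0,0,0,0,0,0]]

```text
time_s: 9.82
tool_pos: [0.4445, -0.1346, 0.0083]
ee_rot: [0.711, 0.703, -0.0, -0.0]
contact_force: [0.5, 0.1, -0.6]
finger_gap: 0.228
grip_force: 69.0
```

>>> servo_tool:
  series:
    - [[0,0,0,0.001,0,0,0],[0,0,0,0,0,0,0],[0,0,0,0,0,0,0]]

```text
time_s: 10.2
tool_pos: [0.4447, -0.1347, 0.0077]
ee_rot: [0.711, 0.703, 0.0, 0.0]
contact_force: [-0.7, 0.6, 6.1]
finger_gap: 0.229
grip_force: 69.8
```

The reading of 6 N upward means the pole is on the floor. I'll release it gently and then lift.

>>> servo_tool:
  series:
    - [[0.25,0,0,0,0,0,0],[0.3,0,0,0,0,0,0],[0.38,0,0,0,0,0,0],[0.5,0,0,0,0,0,0],[0.6,0,0,0,0,0,0],[0.6,0,0,0,0,0,0],[0.6,0,0,0,0,0,0]]

```text
time_s: 11.08
tool_pos: [0.4446, -0.1346, 0.0073]
ee_rot: [0.711, 0.703, -0.0, 0.0]
contact_force: [0.6, -0.1, 0.8]
finger_gap: 0.597
grip_force: 0.0
```

>>> servo_tool:
  series:
    - [[0.6,0,0,-0.01,0,0,0],[0.6,0,0,-0.02,0,0,0],[0.6,0,0,-0.035,0,0,0],[0.6,0,0,-0.04,0,0,0],[0.6,0,0,-0.04,0,0,0],[0.6,0,0,-0.03,0,0,0],[0.6,0,0,0,0,0,0],[0.6,0,0,0,0,0,0]]

```text
time_s: 12.08
tool_pos: [0.4441, -0.1345, 0.1821]
ee_rot: [0.711, 0.703, -0.0, -0.0]
contact_force: [1.3, -0.0, 0.5]
finger_gap: 0.601
grip_force: 0.0
```

Run:
```python
from h import *
s=read_state();print(s["tool_pos"],s["contact_force"],s["time_s"])
w=camera("wrist");a=camera("scene")
cv2.imwrite("pics/c4.png",np.hstack([cv2.resize(i,(400,300)) for i in (w,a)])[:,:,::-1])
```

```text
[ 0.4441 -0.1345  0.1821] [ 1.2777 -0.0318  0.5344] 12.075
```

View pics/c4.png

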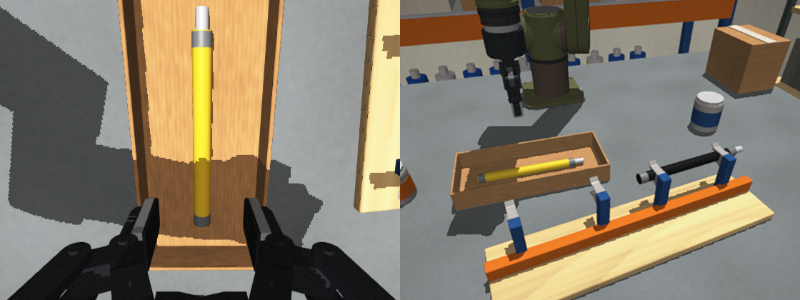

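The yellow pole lies flat inside the carton, from about (203,10) to (202,225) in the wrist view. The black pole is still in its clips and the gripper is clear.

```bash
python3 -c "from cell import *; print(job_done())"
```

```text
the job is handed in; nothing more can be done
None
```

The yellow pole was snapped straight out of its clips and lowered to the carton floor before release; it lies flat in the carton, the black pole is still in its clips, and the job was handed in at about 12 s.

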